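# Lock the sloping lid of a specimen transit case with its T-head key

## Robot

A 6-joint arm with a two-finger parallel gripper is mounted at the origin on a cart in front of the work surface, level with it; the furniture and walls round the work are solid. World frame = base frame: x ahead of the robot, y to its left, z up, the work surface at z = 0. Lengths are in m, angles in degrees, forces in N, time in s.
With the tool pointing down it reaches from about 0.35 to 0.875 m from the base axis. Payload 4.2 kg.
Tool frame: the origin (TCP) lies midway between the tips of the shut fingers; the grasp point (between the pads) lies 19 mm behind it; z points along the fingers, y is the line along which they close (so a half turn about z gives the same grasp; the last joint's range is limited). The gripper opens to 87 mm and grips with 3 to 60 N. Pads are 19 mm wide; open, the fingers measure 117 mm over their backs; the gripper's body (75 mm by 190 mm) begins 51 mm behind the grasp point.
Start: joints at [91.937, 22.042, 0.453, 0, -68.411, -14.817], TCP at [0.139, 0.609, 0.223] pointing down, gripper open.
Joint ranges: [-179.83, 179.83], [-69.29, 118.12], [-61.27, 80.66], [-181.25, 117.63], [-171.15, -9.14], [-177.46, 177.46]. Speed limits (degrees/s): [159.86, 159.86, 180, 180, 180, 180].

## Interface

Orientations are given as [roll, pitch, yaw] about the fixed x, y, z axes, in that order (R = Rz(yaw) Ry(pitch) Rx(roll)).
In Python, from workcell import env gives the robot as it stands. The module is installed in compiled form; this text tells all that it offers. Calls block until the motion is done:
- env.goto(position, orientation): joint-space move of the TCP to a pose.
- env.move_straight(position, rotation=None, rate=0.15, force_limit=None): straight line of the TCP; rotation=None keeps the orientation; rate is the mean speed in m/s. With force_limit (N) it stops when the force on the tool has changed by that much, and returns True; else False.
- env.set_joints(angles): joint-space move.
- env.gripper_to(opening, grasp_force=None): opening from 0.0 (shut) to 1.0 (fully open); grasp_force is the grip in N (None keeps the last); returns when the fingers have stopped.
- env.dwell(seconds).
- env.inverse_kinematics(position, orientation): joint angles nearest the present ones, or None.
- env.read_state(): the state.
- env.grab_frame(name): name is "scene" or "top" or "wrist"; returns a dict with "image" (400x640x3 uint8, blue, green, red), "fx", "fy", "cx", "cy" (pixels), "position" and "orientation" of the camera in the world. Camera axes: x right, y up, looking along -z (the intrinsics and any distortion apply to the point x, -y, -z); pixel columns grow to the right and rows downward; lengths in m; the calibration is good to about 2 mm. A picture is of the moment at which its call begins. There is no depth.
A pose or a line that the arm cannot do raises env.Unreachable and nothing moves.
- env.close_job(): hands the job in; it is judged then, once.
Trained networks look in a picture, given as the dict that the camera call returned (one of the last four; its "shot" number tells which), for a name from the list of things; names that differ only in an ending like _2 or _b are one class to them, and where a whole thing is asked for, a point or a joint stands for the part that bears it (a point fixed in the world has none). Each returns a list of dicts, best first, with "score" (0 to 1); they miss things now and then, are a little off and sometimes report something else, mostly with a low value. They report only what shows in the picture. A call takes as long as a camera call. They do not tell look-alikes from the thing itself.
- env.search_frame(picture, thing): "xyz" ([x, y, z] in m, in world coordinates, good to about 4 mm: the middle of the surface that is visible of it).
- env.trace(picture, thing): "mask" (400x640 bool, what is visible of it).
The state is a dict: "clock": time; "joint_positions": joint angles; "qvel": joint speeds; "joint_torque": joint torques, N m; "position": TCP position; "tool_rot": TCP orientation; "force": force on the tool from outside, world axes, zero at the start; "wrist_torque": the same for the moment, N m; "opening": opening from 0.0 (shut) to 1.0 (fully open); "finger_force": force on a finger pad.
Only numpy, scipy, OpenCV 4.12 (cv2) and the standard library are available. Lean on these libraries where they do the work, as an engineer would, in place of code of your own. Each camera call takes 0.05 s, during which the arm holds its last target. There are 200 camera calls.

## Task

Lock the blue specimen transit case with its red-handled T-key: lift the key out of its grey rest, put the T-head through the slot in the sloping lid until the collar sits flat on the lock plate, then give it a quarter turn (either way) so that the head lies square across the slot underneath, and let go. Leave the other things on the worktop where they are.

Things in the scene. Friction and masses are not known exactly. Their poses are not given: they have to be found in the camera images.
- lock_key: Loose T-key, about 0.12 kg, upright in the rest at the start. Origin on its axis at the collar's underside, z up to the handle, y the long way of head and handle. Along z in mm: flat red handle 12 (x) x 46 (y), 12 to 54; stem 16 dia., 5 to 12; collar 34 dia., 0 to 5; shaft 12 dia., -14 to 0; T-head bar 12 (x) x 36 (y), -24 to -14. Same after half a turn about z.
- t_head (a point): Centre of the key's T-head bar, 19 mm below the key's origin; same axes as the key.
- key_rest: Fixed grey block 52 (x) x 78 (y) x 40 mm high on a black foot, a slot pocket 17 (x) x 42 (y) mm, 32 deep, in its top. Origin: centre of its underside. The key stands in it, collar on the block's top (key origin 40 mm above the worktop), key y along the pocket's y.
- lid: Fixed white lid of the blue case, sloping 28 degrees, facing up and to the robot's left and front; 151 (x) x 144 (y) mm. Origin: middle of the slot in the top face of the steel lock plate (44 x 70, 3 proud of the lid), 77 mm over the worktop; z square out of the face, x up the slope, y level along the slot. Slot 17 (x) x 42 (y), 9 deep, open below. Key y along lid y: head passes; key y along lid x: locked.
- case: Fixed blue wedge-shaped case under the lid, 130 deep (x), 140 wide (y), 35 mm high at its low side (-x), 104 at the high side. Origin: centre of its underside. The lid is shut and does not move. The lock has no stop or catch: the key turns freely in the slot and stays where it is left.
- prep_pad_0: Bystander: small white and orange sachet, 50 x 50 x 7 mm, loose.
- prep_pad_1: Bystander: small white and orange sachet, 50 x 50 x 7 mm, loose.
- tally_counter: Bystander: small pale tally counter, 45 x 61 x 27 mm, loose.
- petri_1: Bystander: shallow clear dish, 60 mm dia. x 14 mm, loose.
- cup: Bystander: specimen cup with orange lid, 63 mm dia. x 72 mm, loose.
Not all that is in view belongs to the job. Leave any yellow look-alike of the lock_key alone. There is more than one size of the case; the job needs the larger.

How it is judged:
By the outcome, as a careful person would: the job done as asked, in the order asked, and still so for the second after the job is handed in, with the robot touching nothing.
It also fails if it takes over 48 s, if anything falls off the work surface, if the arm or the gripper's body presses on something with over 40 N, if the wrist force passes 120 N, or if a joint passes its speed limit or range.

## Working session

There is one attempt and no reset: what is moved stays moved. The work goes in short steps, each a Python script; the robot and the scene stay as the last script left them, time stands still between calls to the robot, and variables do not carry over. Pictures are saved under pics/ and viewed, at most 10 in all, crops included, and the job is handed in when it is done.

```bash
mkdir -p pics; python3 - <<'E'
from workcell import env
import cv2,numpy as np
s=env.grab_frame("scene");t=env.grab_frame("top")
cv2.imwrite("pics/s.png",s["image"]);cv2.imwrite("pics/t.png",t["image"])
for p in(s,t):
    print({k:v for k,v in p.items() if k!="image"})
    for n in("lock_key","key_rest","lid","case"):
        for d in env.search_frame(p,n): print(n,np.round(d["xyz"],3),round(d["score"],2))
print(env.read_state())
E
```

```text
{'fx': 375.62878133139793, 'fy': 375.62878133139793, 'cx': 318.10524386159574, 'cy': 195.23173531265584, 'position': array([0.12442391, 0.72354008, 0.95558953]), 'orientation': array([  40.23539627,    0.71212836, -143.72504537]), 'shot': 1}
lock_key [ 0.5   -0.079  0.077] 0.66
lock_key [ 0.563 -0.201  0.05 ] 0.53
key_rest [ 0.492 -0.065  0.02 ] 0.91
lid [0.545 0.282 0.07 ] 0.56
case [0.541 0.278 0.069] 0.89
case [0.531 0.655 0.056] 0.66
{'fx': 492.43149328336546, 'fy': 492.43149328336546, 'cx': 323.7613849996798, 'cy': 204.31868622766655, 'position': array([-0.66905276, -0.02250571,  1.6043319 ]), 'orientation': array([ 38.62372721,  -0.5041838 , -81.91573057]), 'shot': 2}
key_rest [ 0.482 -0.088  0.023] 0.72
lid [0.537 0.645 0.057] 0.92
lid [0.55  0.262 0.086] 0.89
case [0.535 0.648 0.053] 0.76
case [0.535 0.252 0.076] 0.62
{'clock': 0.5, 'joint_positions': array([ 9.19378008e+01,  2.20441157e+01,  4.49878492e-01, -4.61417608e-03,
       -6.84110883e+01, -1.48165482e+01]), 'qvel': array([-0.01918092, -0.10169511,  0.1031262 ,  0.00139608, -0.05266862,
        0.00652541]), 'joint_torque': array([-1.83592492e-03, -3.90071869e+01,  1.87445068e+01,  4.22070265e+00,
        1.49716681e-02, -4.35449249e-05]), 'position': array([0.13925558, 0.60923787, 0.22249361]), 'tool_rot': array([ 1.79993754e+02,  2.78578485e-03, -1.28804455e+01]), 'force': array([ 0.23452245,  0.22424124, -0.26288367]), 'wrist_torque': array([-0.03559544,  0.04695507, -0.01331365]), 'finger_force': 0.0, 'opening': 1.001653556665769}
```

View pics/s.png

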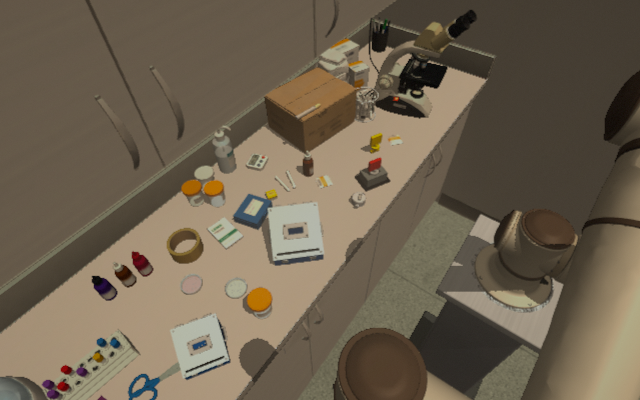

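View pics/t.png

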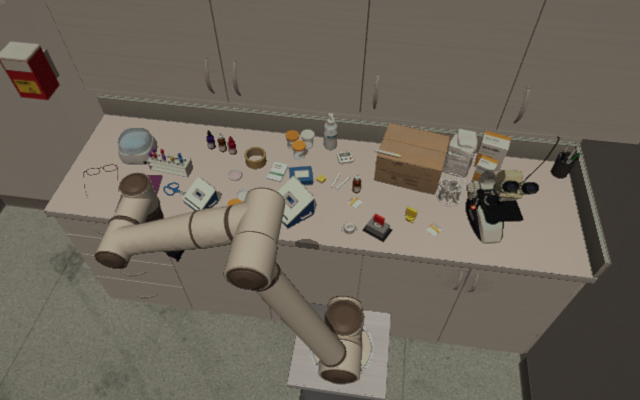

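Candidates for the key: the red-handled key in the rest at scene (375,165), and the yellow look-alike at (376,142). I choose the red one. Candidates for the case: the large one at scene (296,232) and the small one at (200,345). I choose the large one. Now I'll check both from close up.

```bash
python3 - <<'E'
from workcell import env
import cv2,numpy as np,pickle
out={}
for n,p in(("lid",[0.47,0.27,0.36]),("key",[0.43,-0.08,0.30])):
    yaw=np.degrees(np.arctan2(p[1],p[0]))
    for y in (yaw,yaw+90,yaw-90,yaw+180):
        q=env.inverse_kinematics(p,[180,0,y])
        print(n,y,None if q is None else np.round(q,0))
    env.goto(p,[180,0,yaw-104.5+0])
    env.dwell(.2)
    w=env.grab_frame("wrist");cv2.imwrite(f"pics/w_{n}.png",w["image"]);out[n]=w
    print({k:v for k,v in w.items() if k!="image"})
    for m in(("lid","case") if n=="lid" else ("lock_key","key_rest","t_head")):
        for d in env.search_frame(w,m): print(m,np.round(d["xyz"],4),round(d["score"],2))
s=env.read_state();print(s["clock"],s["position"],s["tool_rot"],s["joint_positions"])
pickle.dump(out,open("w.pkl","wb"))
E
```

```text
lid 29.875992691689433 [ 47.  10.   3.   0. -83.  73.]
lid 119.87599269168943 [ 47.  10.   3.   0. -83. 163.]
lid -60.12400730831057 [ 47.  10.   3.   0. -83. -17.]
lid 209.87599269168942 [  47.   10.    3.   -0.  -83. -107.]
{'fx': 303.92235407500266, 'fy': 303.92235407500266, 'cx': 320.3684573756911, 'cy': 200.5635636283548, 'position': array([0.49171546, 0.19206483, 0.52192561]), 'orientation': array([-1.70116096e+01, -4.78267765e-02, -1.64502065e+02]), 'shot': 3}
lid [0.5496 0.2686 0.0813] 0.98
lid [0.5334 0.6273 0.0644] 0.75
case [0.5313 0.615  0.0513] 0.76
case [0.5601 0.2667 0.0814] 0.66
key -10.53918372862823 [ 11.   0. -16.   0. -74.  69.]
key 79.46081627137177 [ 11.   0. -16.   0. -74. 159.]
key -100.53918372862823 [ 11.   0. -16.   0. -74. -21.]
key 169.46081627137178 [  11.    0.  -16.   -0.  -74. -111.]
{'fx': 303.92235407500266, 'fy': 303.92235407500266, 'cx': 320.3684573756911, 'cy': 200.5635636283548, 'position': array([ 0.39674379, -0.15332537,  0.46230109]), 'orientation': array([-1.70339990e+01,  1.92349450e-02,  1.55099053e+02]), 'shot': 4}
lock_key [ 0.5672 -0.2089  0.0623] 0.92
lock_key [ 0.4951 -0.0824  0.0862] 0.71
key_rest [ 0.4931 -0.0985  0.0413] 0.64
t_head [ 0.5629 -0.2049  0.061 ] 0.66
t_head [ 0.4955 -0.0866  0.087 ] 0.6
4.3833 [ 0.43016996 -0.07966402  0.29996637] [ 1.79997344e+02 -2.50958978e-03 -1.14994197e+02] [ 1.09327173e+01  2.66439570e-01 -1.61300509e+01  4.93926485e-04
 -7.36071327e+01 -3.59270535e+01]
```

View pics/w_lid.png

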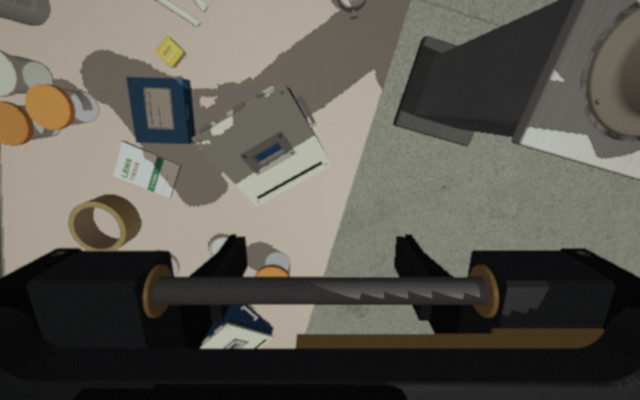

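View pics/w_key.png

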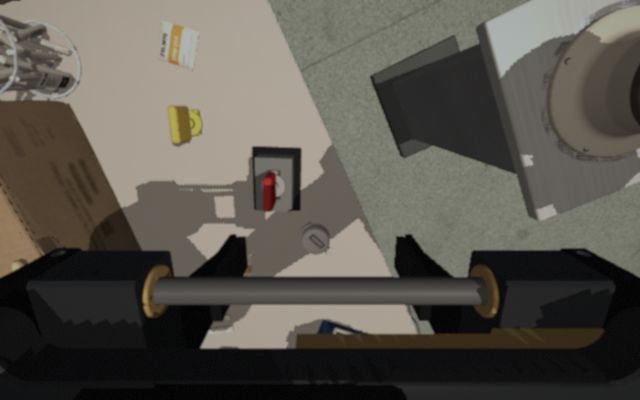

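The lid view shows the large case at (260,150). The blue-looking slot is at (268,151), running from lower left to upper right, and the dark stripe at the low side is at (290,182). The key view shows the red handle at (268,190) in the grey rest at (277,180), with the yellow decoy at (183,125). I'll measure from enlarged crops.

```bash
cat > h.py <<'E'
import numpy as np
from scipy.spatial.transform import Rotation as R
def rot(o): return R.from_euler("xyz",o,degrees=True)
def ray(p,uv,z):
    uv=np.atleast_2d(uv).astype(float)
    d=np.c_[(uv[:,0]-p["cx"])/p["fx"],-(uv[:,1]-p["cy"])/p["fy"],-np.ones(len(uv))]
    d=rot(p["orientation"]).apply(d);c=np.array(p["position"])
    return c+d*((z-c[2])/d[:,2])[:,None]
def proj(p,X):
    c=rot(p["orientation"]).inv().apply(np.atleast_2d(X)-p["position"])
    return np.c_[p["cx"]-p["fx"]*c[:,0]/c[:,2],p["cy"]+p["fy"]*c[:,1]/c[:,2]]
E
python3 - <<'E'
from workcell import env
import cv2,numpy as np,pickle
from h import *
o=pickle.load(open("w.pkl","rb"))
w=o["lid"];im=w["image"].astype(int);b,g,r=im[...,0],im[...,1],im[...,2]
m=np.zeros(b.shape,np.uint8);m[125:180,235:310]=((b-r)>25)[125:180,235:310]
pts=np.argwhere(m)[:,::-1];rc=cv2.minAreaRect(pts.astype(np.float32));print("slot",len(pts),rc)
X=ray(w,cv2.boxPoints(rc),.077);print(X.mean(0),np.round(X,4))
w2=o["key"];im=w2["image"].astype(int);b,g,r=im[...,0],im[...,1],im[...,2]
m=np.zeros(b.shape,np.uint8);m[150:220,245:310]=((r-g)>50)[150:220,245:310]
pts=np.argwhere(m)[:,::-1];rc=cv2.minAreaRect(pts.astype(np.float32));print("handle",len(pts),rc)
print(np.round(ray(w2,cv2.boxPoints(rc),.094),4))
a=cv2.resize(w["image"][80:210,190:340],None,fx=2.6,fy=2.6,interpolation=cv2.INTER_CUBIC)
c=cv2.resize(w2["image"][140:220,240:315],None,fx=4.2,fy=4.2,interpolation=cv2.INTER_CUBIC)
c=cv2.convertScaleAbs(c,alpha=1.5)
H=max(a.shape[0],c.shape[0]);pad=lambda x:cv2.copyMakeBorder(x,0,H-x.shape[0],0,5,cv2.BORDER_CONSTANT)
z=np.hstack([pad(a),pad(c)]);print(z.shape);cv2.imwrite("pics/z.png",z)
E
```

```text
slot 149 ((267.84234619140625, 152.09130859375), (5.830240249633789, 25.416202545166016), 59.931419372558594)
[0.5487066  0.27240393 0.077     ] [[0.565  0.2827 0.077 ]
 [0.5381 0.2561 0.077 ]
 [0.5324 0.262  0.077 ]
 [0.5593 0.2888 0.077 ]]
handle 324 ((268.5, 191.5), (37.0, 11.0), 90.0)
[[ 0.4936 -0.1131  0.094 ]
 [ 0.4813 -0.1073  0.094 ]
 [ 0.5035 -0.0645  0.094 ]
 [ 0.5163 -0.0705  0.094 ]]
(338, 715, 3)
```

View pics/z.png

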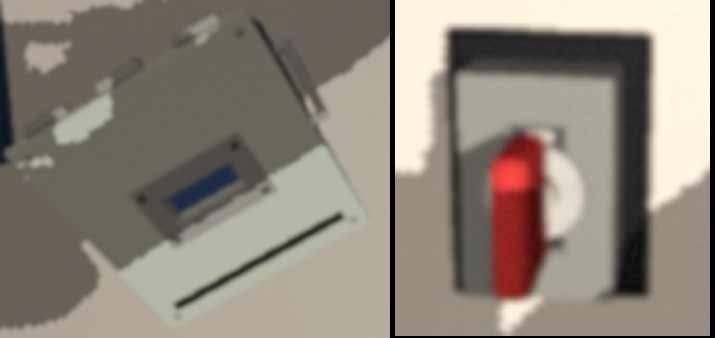

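```bash
cat >> h.py <<'E'
def lidR(psi):
    c,s=np.cos(np.radians(psi)),np.sin(np.radians(psi));a=np.radians(28)
    x=np.array([c*np.cos(a),s*np.cos(a),np.sin(a)]);y=np.array([-s,c,0]);return np.c_[x,y,np.cross(x,y)]
def toolR(L,s): return np.c_[s*L[:,1],s*L[:,0],-L[:,2]]
def eul(M): return R.from_matrix(M).as_euler("xyz",degrees=True)
E
python3 - <<'E'
from workcell import env
import cv2,numpy as np,pickle
from h import *
from scipy.optimize import least_squares
o=pickle.load(open("w.pkl","rb"));w=o["key"];wl=o["lid"]
uv=np.array([[254.3,157.1],[292.4,157.9],[292.4,209.5],[256,209.5]])
print("rest",np.round(ray(w,uv,.04),4),ray(w,uv,.04).mean(0)) 
pl=np.array([[132,195],[237,136],[272,185],[177,232]])/2.6+[190,80]
def f(v):
    X=np.array([v[0],v[1],.077])+np.array([[22,35,0],[22,-35,0],[-22,-35,0],[-22,35,0]])/1e3@lidR(v[2]).T
    return proj(wl,X)-pl
r=least_squares(lambda v:f(v).ravel(),[.549,.272,-45]);print("plate",r.x,np.round(f(r.x),1))
s=env.read_state();T=rot(s["tool_rot"]);co=T.inv().apply(w["position"]-s["position"]);cr=T.inv()*rot(w["orientation"])
print("cam in tool",co,cr.as_matrix().round(3))
L=lidR(r.x[2]);c=np.array([r.x[0],r.x[1],.077])
for sg in(1,-1):
    M=toolR(L,sg)
    tc=c-(R.from_matrix(M)*cr).apply([0,0,-.26])-M@co
    tk=c+.015*L[:,2]
    for p in(tc,tk,tk+.1*L[:,2]):
        q=env.inverse_kinematics(p,eul(M));print(sg,np.round(p,3),None if q is None else np.round(q,0))
E
```

```text
rest [[ 0.5081 -0.1322  0.04  ]
 [ 0.4605 -0.1088  0.04  ]
 [ 0.4943 -0.0409  0.04  ]
 [ 0.5428 -0.0633  0.04  ]] [ 0.50143522 -0.08629656  0.04      ]
plate [  0.54727373   0.27266636 -45.97770119] [[-1.3 -1.6]
 [ 0.5 -3. ]
 [ 2.   0.7]
 [-1.3  4.6]]
cam in tool [ 0.08089356 -0.00082051 -0.16233121] [[ 0.002  0.956  0.293]
 [ 1.    -0.002 -0.   ]
 [ 0.     0.293 -0.956]]
1 [0.516 0.298 0.154] [ 57.  23. -26.  35. -53.  53.]
1 [0.542 0.278 0.09 ] [ 53.  27. -31.  41. -45.  48.]
1 [0.51  0.311 0.179] [ 59.  22. -23.  33. -57.  54.]
-1 [0.522 0.306 0.153] [  57.   23.  -25.   35.  -54. -127.]
-1 [0.542 0.278 0.09 ] [  53.   27.  -31.   41.  -45. -132.]
-1 [0.51  0.311 0.179] [  59.   22.  -23.   33.  -57. -126.]
```

```bash
cat > look.py <<'E'
from workcell import env
import cv2,numpy as np,pickle
from h import *
CO=np.array([.0809,-.0008,-.1623]);CR=R.from_matrix([[.002,.956,.293],[1,-.002,0],[0,.293,-.956]])
def look(c,M,d,name):
    tc=c-(R.from_matrix(M)*CR).apply([0,0,-d])-M@CO
    env.goto(tc,eul(M));env.dwell(.25)
    w=env.grab_frame("wrist");pickle.dump(w,open(name+".pkl","wb"));return w
E
python3 - <<'E'
from look import *
L=lidR(-45.5);c=np.array([.548,.272,.077])
k=look(np.array([.501,-.086,.08]),rot([180,0,-116.6]).as_matrix(),.25,"k2")
env.move_straight(env.read_state()["position"]+[0,0,.08],rate=.3)
l=look(c,toolR(L,1),.25,"l2")
z=np.vstack([k["image"][60:300,120:520],l["image"][60:300,120:520]])
cv2.imwrite("pics/z2.png",cv2.resize(z,None,fx=1.24,fy=1.24));print(env.read_state()["clock"])
E
```

```text
7.5417
```

View pics/z2.png

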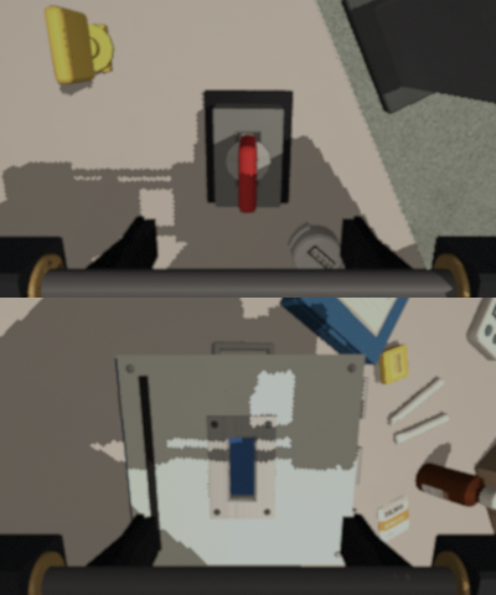

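The key view shows the red handle at (247,173) standing in the rest. The lid view shows the plate corners at roughly (209,416) to (275,517), with the slot at (242,468). One zoom will give precise corners.

```bash
python3 - <<'E'
import cv2,pickle,numpy as np
k=pickle.load(open("k2.pkl","rb"))["image"][125:240,275:365];l=pickle.load(open("l2.pkl","rb"))["image"][145:250,275:355]
f=lambda x:cv2.resize(x,None,fx=4.5,fy=4.5,interpolation=cv2.INTER_CUBIC)
k,l=cv2.convertScaleAbs(f(k),alpha=1.4),cv2.convertScaleAbs(f(l),alpha=1.1);l=cv2.copyMakeBorder(l,0,k.shape[0]-l.shape[0],0,0,cv2.BORDER_CONSTANT)
print(k.shape,l.shape);cv2.imwrite("pics/z3.png",np.hstack([k,l]))
E
```

```text
(518, 405, 3) (518, 360, 3)
```

View pics/z3.png

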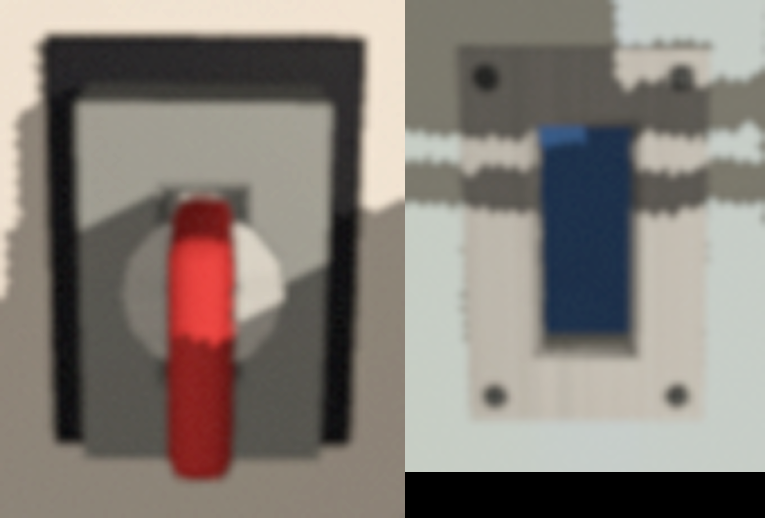

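```bash
python3 - <<'E'
from h import *
import pickle
from scipy.optimize import least_squares
k=pickle.load(open("k2.pkl","rb"));l=pickle.load(open("l2.pkl","rb"))
C=np.array([[-1,1,0],[1,1,0],[1,-1,0],[-1,-1,0]])
pl=np.array([[53,46],[307,46],[300,418],[65,418]])/4.5+[275,145]
sl=np.array([[132,124],[230,124],[232,355],[130,355]])/4.5+[275,145]
def f(v,zz=.077):
    X=np.r_[C*[22,35,0],C*[8.5,21,0]]/1e3@lidR(v[2]).T+[v[0],v[1],zz]
    return proj(l,X)-np.r_[pl,sl]
r=least_squares(lambda v:f(v).ravel(),[.548,.272,-45]);print("lid",r.x,np.round(f(r.x),1).tolist())
r=least_squares(lambda v:f(v,v[3]).ravel(),[.548,.272,-45,.077]);print("lid free z",r.x)
def box(uv,sz,z):
    def g(v):
        X=R.from_euler("z",v[2],degrees=True).apply(C*[*sz,0]/2/1e3)+[v[0],v[1],z]
        return proj(k,X)-uv
    r=least_squares(lambda v:g(v).ravel(),[.5,-.086,-116.6+90-90]);return r.x,np.round(g(r.x),1).tolist()
off=[275,125]
# image right = tool y, up = tool x: box x along image right
def box2(uv,sz,z):
    def g(v):
        a=np.radians(v[2]);tx=np.array([np.cos(a),np.sin(a),0]);ty=np.array([np.sin(a),-np.cos(a),0])
        X=(C[:,:1]*ty*sz[0]+C[:,1:2]*tx*sz[1])/2e3+[v[0],v[1],z]
        return proj(k,X)-uv
    r=least_squares(lambda v:g(v).ravel(),[.5,-.086,-116.6]);return r.x,np.round(g(r.x),1).tolist()
print("rest",box2(np.array([[75,102],[332,102],[322,458],[82,458]])/4.5+off,(52,78),.04))
print("handle",box2(np.array([[168,240],[234,240],[234,478],[168,478]])/4.5+off,(12,46),.094))
E
```

```text
lid [  0.5478314    0.27437266 -45.67559666] [[0.2, 0.4], [-0.0, 0.5], [-0.4, 0.1], [0.0, 0.0], [0.1, 0.7], [-0.3, 0.7], [-1.1, -1.3], [1.2, -1.3]]
lid free z [  0.54745964   0.27609491 -45.57987555   0.07999981]
rest (array([ 5.02445343e-01, -8.54632190e-02, -1.16701110e+02]), [[0.2, -0.1], [-0.3, 0.1], [-0.4, 0.1], [0.6, -0.1]])
handle (array([ 5.02184201e-01, -8.61184595e-02, -1.16577382e+02]), [[-0.5, -1.4], [0.5, -1.3], [0.1, 1.5], [-0.1, 1.5]])
```

```bash
python3 - <<'E'
from look import *
p=np.array([.5023,-.0858,.055]);o=[180,0,-116.6]
s=env.read_state();env.move_straight(s["position"]+[-.03,-.03,.12],rate=.3)
env.goto(p+[0,0,.12],o);env.gripper_to(.5)
print(env.move_straight(p,rate=.12,force_limit=8));s=env.read_state();print(s["position"],s["force"])
env.gripper_to(0,35);s=env.read_state();print(s["opening"],s["finger_force"],s["force"],s["wrist_torque"])
print(env.move_straight(p+[0,0,.003],rate=.03));print(env.read_state()["force"])
env.move_straight(p+[0,0,.16],rate=.15);s=env.read_state();print(s["clock"],s["opening"],s["force"],s["finger_force"])
w=env.grab_frame("wrist");pickle.dump(w,open("g.pkl","wb"));cv2.imwrite("pics/g.png",w["image"])
E
```

```text
False
[ 0.50293193 -0.08576035  0.05565772] [0.51112616 0.25227789 0.0726423 ]
0.13600136384462586 34.999148729257286 [ 0.0282792  -0.06453691  1.4798223 ] [0.17182904 0.02062539 0.0303372 ]
False
[-0.26260129  0.16496966 -2.18363618]
13.8333 0.13521027319916115 [ 0.22701728 -0.01258826 -2.68154637] 34.998668865300715
```

View pics/g.png

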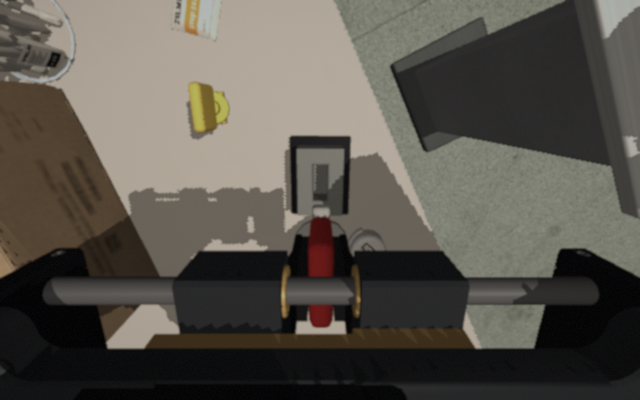

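The key is held, with the handle between the fingers at rows 218 to 325 and the rest empty at (320,175). I'll check its offset in the hand, then carry it to above the slot.

```bash
python3 - <<'E'
from look import *
g=pickle.load(open("g.pkl","rb"))
im=g["image"].astype(int);m=((im[...,2]-im[...,1])>40)&(im[...,2]-im[...,0]>40)
m[:200]=0;m[340:]=0;m[:,:290]=0;m[:,350:]=0
a=np.argwhere(m);print("rows",a[:,0].min(),a[:,0].max(),"cols",np.percentile(a[:,1],[1,50,99]))
s=env.read_state();T=rot(s["tool_rot"])
X=ray(g,[[320,a[:,0].max()+1],[320,a[:,0].min()]],s["position"][2]+.039)
print("top z ends, tool x:",T.inv().apply(X-s["position"])[:,0])
X=ray(g,[[320,a[:,0].min()]],s["position"][2]-.003);print("bottom-end",T.inv().apply(X-s["position"])[:,0])
L=lidR(-45.65);c=np.array([.5478,.2744,.077]);M=toolR(L,1);p=c+.105*L[:,2]
env.goto([.50,.1,.25],eul(rot([180,0,0]).as_matrix()))if 0 else None
env.goto(p,eul(M));env.dwell(.3)
s=env.read_state();print(s["clock"],s["position"]-p,s["joint_positions"].round(1),s["opening"],s["force"])
w=env.grab_frame("wrist");pickle.dump(w,open("a.pkl","wb"));sc=env.grab_frame("scene");pickle.dump(sc,open("as.pkl","wb"))
u=sc["image"];pr=proj(sc,[c])[0];print(pr);x,y=map(int,pr)
z=cv2.resize(u[max(0,y-70):y+40,x-60:x+60],None,fx=3.5,fy=3.5,interpolation=cv2.INTER_CUBIC)
v=cv2.resize(w["image"][140:340,220:420],(385,385));v=cv2.copyMakeBorder(v,0,z.shape[0]-385,0,0,cv2.BORDER_CONSTANT) if z.shape[0]>=385 else v[:z.shape[0]]
cv2.imwrite("pics/a.png",np.hstack([z,v[:z.shape[0]]][:2]))
E
```

```text
rows 218 326 cols [308. 320. 332.]
top z ends, tool x: [-0.02073066  0.03570155]
bottom-end [0.02014991]
15.6833 [ 0.00038232 -0.00067465  0.00022474] [ 58.1  22.1 -24.1  33.4 -56.   54.2] 0.1280405302620425 [-1.47305581 -0.48422887 -1.69917363]
[295.34495154 230.58283006]
```

```bash
ls pics
```

```text
a.png
g.png
s.png
t.png
w_key.png
w_lid.png
z.png
z2.png
z3.png
```

View pics/a.png

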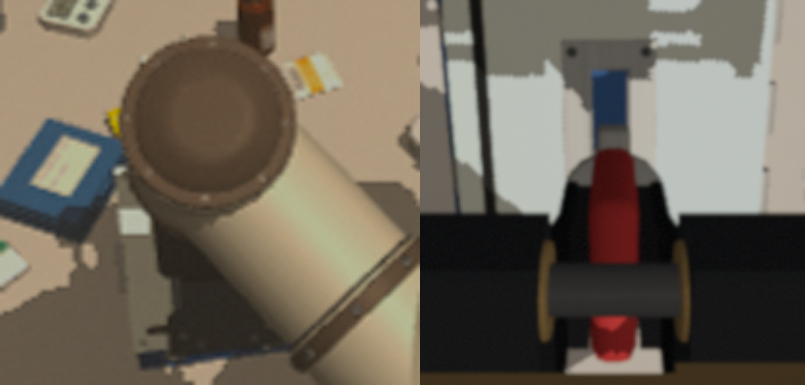

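Wrist view: T-head at (615,135) in line with the blue slot at (610,95). I'll insert gently.

```bash
python3 - <<'E'
from look import *
L=lidR(-45.65);c=np.array([.5478,.2744,.077])
env.move_straight(c+.044*L[:,2],rate=.12);env.dwell(.2)
s=env.read_state();f0=s["force"];print((s["position"]-c)@L)
hit=env.move_straight(c+.0125*L[:,2],rate=.03,force_limit=7)
s=env.read_state();print(hit,(s["position"]-c)@L*1e3,(s["force"]-f0)@L,s["wrist_torque"],s["opening"],s["clock"])
E
```

```text
[5.59791535e-06 6.95284742e-04 4.49859619e-02]
True [ 0.0317351  -0.29881123 16.42497131] [ 1.49556077 -0.55641963  5.76694788] [ 0.4420824   0.6927122  -0.07103798] 0.135488215924029 17.4917
```

```bash
python3 - <<'E'
from look import *
L=lidR(-45.65);c=np.array([.5478,.2744,.077])
s=env.read_state();print(s["force"]@L)
hit=env.move_straight(c+.0145*L[:,2],rate=.02,force_limit=10)
s=env.read_state();print(hit,(s["position"]-c)@L*1e3,s["force"]@L)
env.move_straight(c+.0163*L[:,2],rate=.02)
q=env.read_state()["joint_positions"].copy()
for a in(30,60,90):
    t=q.copy();t[5]-=a;env.set_joints(t)
    s=env.read_state();print(a,(s["position"]-c)@L*1e3,s["force"]@L,(s["wrist_torque"]@L).round(2),s["joint_positions"][5]-q[5],s["clock"])
E
```

```text
[ 0.9384116  -0.76341302  3.27314942]
False [ 0.09676131 -0.18833145 16.35300905] [-4.37265521 -7.16115283 15.13386791]
30 [-0.21515492  0.86862739 16.44549569] [-0.30899507  1.68191235  0.04480609] [0.4  1.26 0.02] -29.88683633553154 18.5583
60 [-0.20418202  0.3079231  16.43062356] [-1.15082858  1.7673582   0.86789604] [0.18 1.34 0.03] -59.84425479110931 19.125
90 [-0.19059873  0.16914535 16.43060237] [-0.9165641   0.92224218  1.19804521] [ 0.11  1.36 -0.01] -89.83053140573938 19.6917
```

```bash
python3 - <<'E'
from look import *
L=lidR(-45.65);c=np.array([.5478,.2744,.077])
env.gripper_to(.5);env.dwell(.3)
p=env.read_state()["position"];env.move_straight(p+.13*L[:,2],rate=.15)
env.dwell(.2);M=toolR(L,1)
w=look(c+.03*L[:,2],M,.27,"f");s=env.read_state();print(s["clock"],s["force"])
im=w["image"];z=cv2.resize(im[100:290,200:440],None,fx=3,fy=3,interpolation=cv2.INTER_CUBIC)
cv2.imwrite("pics/f.png",z)
E
```

```text
23.725 [ 0.39009164  0.49230768 -0.69800949]
```

View pics/f.png

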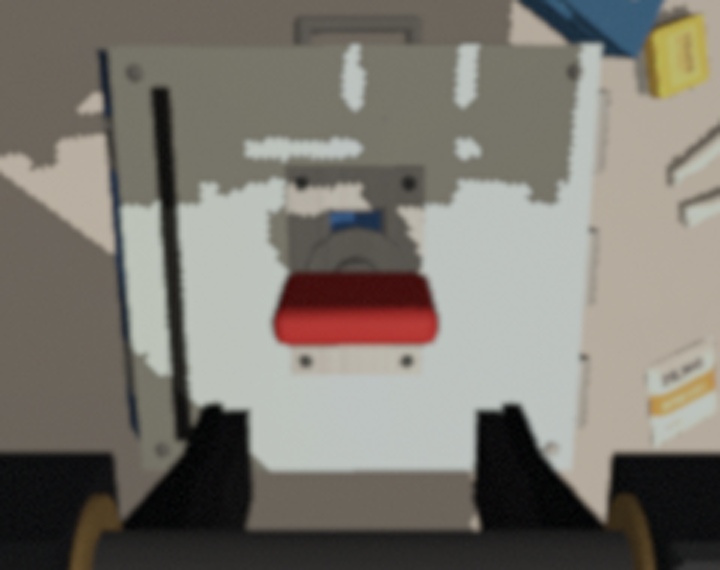

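The handle lies square across the slot at (355,310), the collar at (355,250) sits on the plate, and the gripper is clear.

```bash
python3 -c "
from workcell import env
print(env.close_job())"
```

```text
the job is handed in; nothing more can be done
None
```

The large blue case is locked and the job is handed in: the red T-key's collar sits on the lock plate, the key is turned 90° across the slot, and it is released with the gripper clear, at about 24 s of the 48 s allowed.

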